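Set a jar candle under its warmer lamp

TASK

Get the candle ready for warming: first take the lid off and gently lay it, knob up, on the empty coaster so that no edge of the lid overhangs. Then slide the candle, without lifting or tipping it, up the little ramp and centre it on the lamp's square platform so that no edge overhangs. Do not knock the lamp shade, and leave the mug and its coaster, the phone and the remote where they are.

Things in the scene. Friction and masses are not known exactly. Their poses are not given: they have to be found in the camera images.
- platform (a point): Centre of the top face of the square light-wood platform (124 x 124 mm, top 10 mm above the table, a flush 100 mm cork-coloured disc drawn in its middle) of the candle-warmer lamp, which is fixed to the table. x axis: from the ramp towards the lamp's post, level; z up.
- ramp_toe (a point): Middle of the lower edge of the lamp's aluminium ramp, at table level, 107 mm from the platform's centre in the platform's -x direction. The ramp is as wide as the platform (124 mm) and climbs 10 mm in 45 mm (12.5 degrees) to the platform's edge. Axes as the platform's.
- post (a point): Foot of the lamp's brass post (12 mm thick), at table level, 90 mm from the platform's centre in the platform's +x direction, on a black foot 48 mm deep and 16 mm high that adjoins the platform's far edge. The post bends 277 mm above the table to carry the shade over the platform. Fixed.
- shade: The lamp's white conical shade, fixed, centred above the platform. Origin at the centre of its underside, 165 mm above the table; 120 mm across at the bottom, 68 mm at the top, 80 mm high. A tool held upright behind the candle would hit it: lean the tool (35 to 45 degrees) so that its tip goes in under the shade from the ramp's side.
- candle_mid (a point): Jar candle: loose blue jar, upright cylinder 96 mm across (too wide to grasp), 80 mm high, 0.5 to 0.85 kg, hard wax to 14 mm below the rim; starts on the table before the ramp, lid on. Point at its centre, 40 mm above its underside; z is its upright axis. Pushed at 20 to 45 mm height it slides without tipping.
- lid_mid (a point): Candle's lid: loose wooden disc 96 mm across, 8 mm thick; below it a cork plug (78 mm across, 4 mm deep) sits loosely in the jar's rim; on top an upright brass knob 26 mm across, 26 mm tall. 38 mm high in all, 90 g. Point on its axis 19 mm above the plug's underside, so 7 mm above the disc's top face (where the knob begins) and 19 mm below the knob's top. z up.
- coaster_top (a point): The empty coaster: loose round wooden disc 116 mm across and 12 mm thick with a woven-looking cork inlay level with its top. This point is the centre of its top face. The other, identical coaster carries the mug.
- mug: White mug, 76 mm across and 85 mm high with a handle, standing on the other coaster; bystander. Origin at the centre of its underside.
- mug_coaster: The coaster under the mug, 116 mm across, 12 mm thick; bystander. Origin at the centre of its underside.
- phone: Phone lying screen up on the table, 150 x 74 x 9 mm, its length along its x axis; bystander. Origin at the centre of its underside.
- remote: Black remote control lying on the table, 170 x 42 x 16 mm, its length along its x axis; bystander. Origin at the centre of its underside.
Things that resemble listed ones, but are neither listed nor needed, are in the scene too. There is more than one size of the part that bears lid_mid; the job needs the middle-sized. What is shaped like the part that bears coaster_top but turquoise is not meant.

How it is judged:
By the outcome, as a careful person would: the job done as asked, in the order asked, and still so for the second after the job is handed in, with the robot touching nothing.
It also fails if it takes over 72 s, if anything falls off the work surface, if the arm or the gripper's body presses on something with over 40 N, if the wrist force passes 120 N, or if a joint passes its speed limit or range.

ROBOT

A 6-joint arm with a two-finger parallel gripper is mounted at the origin on the work surface. World frame = base frame: x ahead of the robot, y to its left, z up, the work surface at z = 0. Lengths are in mm, angles in rad, forces in N, time in s.
With the tool pointing down it reaches from about 325 to 850 mm from the base axis. Payload 15.5 kg.
Tool frame: the origin (TCP) lies at the very end of the fingers, on their centre line; the grasp point (between the pads) lies 19 mm behind it (robot.pinch_z is the z of the grasp point in the tool frame, in mm); z points along the fingers, y is the line along which they close (so a half turn about z gives the same grasp; the last joint's range is limited). The gripper opens to 91 mm and grips with 3 to 60 N. Pads are 32 mm wide; open, the fingers measure 118 mm over their backs; the gripper's body (76 mm by 178 mm) begins 60 mm behind the grasp point.
Start: joints at [1.246, 0.494, 1.345, -0, 1.302, -0.096], TCP at [142.359, 608.572, 213.915] pointing down, gripper open.
Joint ranges: [-2.91, 2.91], [-0.82, 2.16], [0.22, 2.67], [-1.22, 4.37], [0.12, 2.79], [-3.08, 3.08]. Speed limits (rad/s): [1.89, 1.89, 2.57, 3.01, 3.01, 3.01].

INTERFACE

Orientations are given as [roll, pitch, yaw] about the fixed x, y, z axes, in that order (R = Rz(yaw) Ry(pitch) Rx(roll)).
In Python, from plant import robot gives the robot as it stands.
- The arm moves only by the shell command python3 -m pendant 'ROWS' [FORCE]. ROWS is JSON, a list that holds one entry, the list of rows, each a list of 7 numbers: the shift along the tool's x, y, z in m, then the turn, a rotation vector about the tool's x, y, z in rad, then the finger opening in m, from 0 to 0.0912. A call has 1 to 5 rows; each row is the pose to reach, as a shift and turn from the pose commanded when the call began, along the tool's axes at that moment; what a row does not reach only later rows make up. A row lasts 1/12 s, in which the tool goes at most 41.7 mm and 7.16 degrees, less where a joint would pass 70% of its speed; a pose out of reach is approached as far as the arm can. A call with a gripper value outside its range is refused whole. The fingers move at their own pace and stop on an object; FORCE is the grip in N (left out, the last holds). Time passes only in rows, so rows that repeat a pose let the fingers close. It gives the time, the measured TCP pose, the force, the opening and the grip force at its end, in the units of the state.
- robot.observe(): the state, without advancing time (a new reading comes with each control period).
- robot.camera(name): name is "side" or "top" or "wrist"; returns a dict with "image" (384x512x3 uint8, red, green, blue), "intrinsics" (3x3 intrinsics, pixels), "world_from_camera" (4x4, takes a point from camera to world coordinates); the wrist camera has in their place "mount" (4x4, takes a point from camera to tool coordinates, whose origin is the TCP and whose axes are the flange's). Camera axes: x right, y up, looking along -z (the intrinsics and any distortion apply to the point x, -y, -z); pixel columns grow to the right and rows downward; lengths in mm; the calibration is good to about 2 mm. A picture is of the moment at which its call begins: read the wrist's pose just before it. There is no depth.
- robot.finish_job(): hands the job in; it is judged then, once.
Trained networks look in a picture, given as the dict that the camera call returned (one of the last four; its "shot" number tells which), for a name from the list of things; names that differ only in an ending like _2 or _b are one class to them, and where a whole thing is asked for, a point or a joint stands for the part that bears it (a point fixed in the world has none). Each returns a list of dicts, best first, with "score" (0 to 1); they miss things now and then, are a little off and sometimes report something else, mostly with a low value. They report only what shows in the picture. A call takes as long as a camera call. They do not tell look-alikes from the thing itself.
- robot.masks_of(picture, thing): "pixels" (384x512 bool, what is visible of it) and "xy" ([column, row] in pixels, amid what is visible of it).
- robot.mark_of(picture, thing): "xy" ([column, row] in pixels: a listed point, or the origin of a listed thing).
The state is a dict: "time_s": time; "joint_positions": joint angles; "joint_velocities": joint speeds; "joint_torque": joint torques, N m; "tcp_pos": TCP position; "ee_rot": TCP orientation; "contact_force": force on the tool from outside, world axes, zero at the start; "wrist_torque": the same for the moment, N m; "finger_gap": finger opening in mm; "grasp_force": force on a finger pad.
Only numpy, scipy, OpenCV 4.12 (cv2) and the standard library are available. Lean on these libraries where they do the work, as an engineer would, in place of code of your own. Each camera call takes 0.05 s, during which the arm holds its last target. There are 200 camera calls.

## Working session

There is one attempt and no reset: what is moved stays moved. The work goes in short steps, Python scripts to look and compute and a shell command to move; the robot and the scene stay as the last step left them, time stands still between calls to the robot, and variables do not carry over. Pictures are saved under pics/ and viewed, at most 10 in all, crops included, and the job is handed in when it is done.

```bash
ls; mkdir -p pics
cat > h.py <<'E'
import numpy as np, cv2
from scipy.spatial.transform import Rotation as R
from plant import robot
def tool(s=None):
    s=s or robot.observe(); T=np.eye(4); T[:3,:3]=R.from_euler('xyz',s['ee_rot']).as_matrix(); T[:3,3]=s['tcp_pos']; return T
def snap(n):
    T=tool(); p=robot.camera(n)
    p['W']=T@np.array(p['mount']) if n=='wrist' else np.array(p['world_from_camera']); return p
def save(p,f): cv2.imwrite('pics/'+f,cv2.cvtColor(p['image'],cv2.COLOR_RGB2BGR))
def ray(p,xy):
    K=np.array(p['intrinsics']); d=np.array(p.get('distortion',np.zeros(5)),float)
    u=cv2.undistortPoints(np.array([[xy]],float),K,d)[0,0]
    return p['W'][:3,3], p['W'][:3,:3]@np.array([u[0],-u[1],-1])
def at(p,xy,z):
    o,d=ray(p,xy); return (o+d*(z-o[2])/d[2])[:2]
E
python3 - <<'E'
from h import *
Z=dict(platform=10,ramp_toe=0,post=0,shade=165,candle_mid=40,lid_mid=95,coaster_top=12,mug=12,mug_coaster=0,phone=0,remote=0)
for n in ('top','side'):
    p=snap(n); save(p,n+'0.png'); print([k for k in p],p['W'][:3,3].round())
    for t,z in Z.items():
        for m in robot.mark_of(p,t)[:4]: print(n,t,round(m['score'],2),np.round(m['xy']),at(p,m['xy'],z).round(1))
print(robot.observe())
E
```

```text
pics
['image', 'intrinsics', 'world_from_camera', 'shot', 'W'] [ 216.   93. 1487.]
top platform 0.93 [264. 195.] [573.4  84.8]
top ramp_toe 0.93 [300. 201.] [554.5 -31.7]
top post 0.77 [241. 194.] [582.5 158.9]
top post 0.48 [179. 238.] [440.9 359.5]
top shade 0.88 [265. 182.] [575.6  82.4]
top candle_mid 0.53 [331. 205.] [ 531.7 -125.6]
top candle_mid 0.21 [269. 194.] [568.9  70.6]
top lid_mid 0.67 [332. 201.] [ 531.5 -120.9]
top lid_mid 0.63 [265. 193.] [560.1  82.4]
top lid_mid 0.55 [292. 236.] [426.3   3. ]
top coaster_top 0.68 [186. 176.] [643.3 338.7]
top coaster_top 0.58 [131. 182.] [622.6 517.1]
top mug 0.59 [180. 238.] [438.7 354.8]
top mug_coaster 0.58 [175. 238.] [440.4 373. ]
top phone 0.73 [372. 152.] [ 715.8 -276.6]
top remote 0.8 [406. 269.] [ 330.1 -357.2]
top remote 0.31 [240. 194.] [579.9 164.8]
['image', 'intrinsics', 'world_from_camera', 'shot', 'W'] [ 129. -623. 1021.]
side platform 0.86 [271. 192.] [574.   87.4]
side platform 0.58 [260. 179.] [571.9 153.5]
side ramp_toe 0.83 [288. 218.] [571.2 -22.2]
side candle_mid 0.56 [293. 239.] [ 526.3 -119. ]
side lid_mid 
[... 532 characters left out ...]
ay([ 1.24551202e+00,  4.93588759e-01,  1.34552613e+00, -1.00812292e-06,
        1.30249494e+00, -9.54662816e-02]), 'joint_velocities': array([-8.22153899e-05, -1.63677332e-03,  6.62734224e-05,  3.91812789e-04,
       -1.02847570e-03, -4.93401391e-05]), 'joint_torque': array([ 2.58332220e-03, -8.78705335e+01, -3.82231772e+01,  7.07453862e-02,
        4.43624659e-02, -5.40796702e-05]), 'tcp_pos': array([142.34822981, 608.56194892, 213.91309178]), 'ee_rot': array([-3.14157547e+00, -6.69105945e-07,  2.91177489e+00]), 'contact_force': array([ 0.04074649, -0.36300648,  0.22159824]), 'wrist_torque': array([ 0.00363162,  0.00814151, -0.00635069]), 'grasp_force': 0.0, 'finger_gap': 91.24323417071795}
```

```bash
python3 -c "
import cv2,numpy as np
a=cv2.imread('pics/top0.png')[120:300,90:450];b=cv2.imread('pics/side0.png')[100:372,150:420]
cv2.imwrite('pics/t1.png',cv2.resize(a,None,fx=2.2,fy=2.2,interpolation=2));cv2.imwrite('pics/s1.png',cv2.resize(b,None,fx=2.2,fy=2.2,interpolation=2))"
```

```text
(no output)
```

View pics/t1.png

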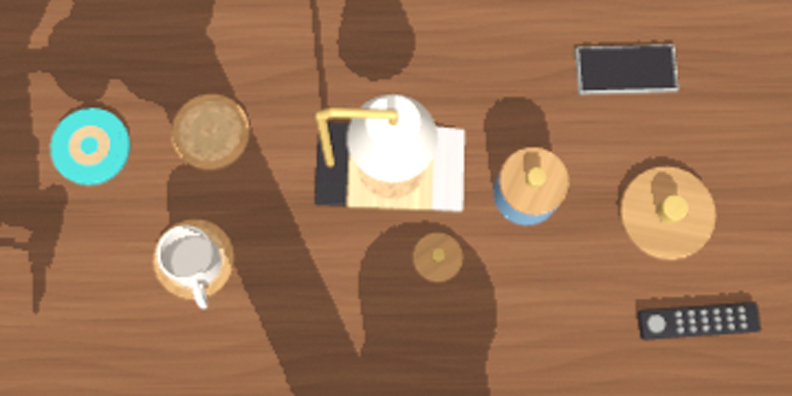

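View pics/s1.png

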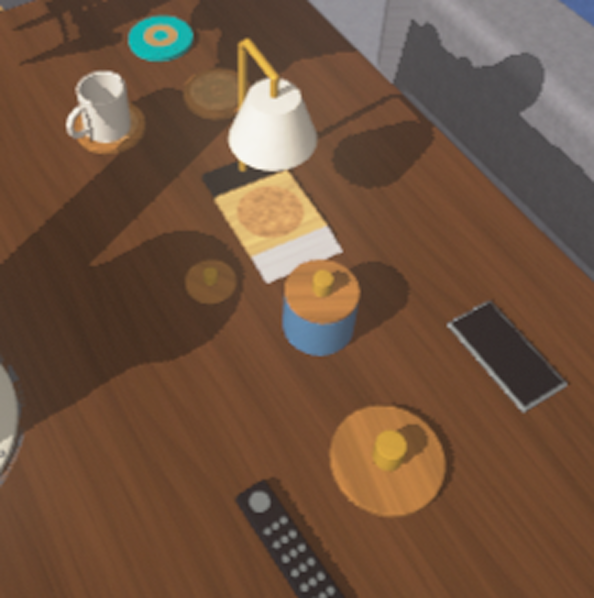

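Lids: the middle-sized one is on the candle; the big lid is near (-340 y) and the small one near (425,0). The plain coaster left of the lamp in the top view is free, and the turquoise one is a decoy. Next I refine the coaster and lamp poses.

Run:
```python
from h import *
for n in ('top','side'):
    p=snap(n)
    for t,z in (('coaster_top',12),('lid_mid',84)):
        for m in robot.masks_of(p,t)[:4]:
            c=cv2.findContours(m['pixels'].astype(np.uint8),0,1)[0]; c=max(c,key=len)
            q=np.array([at(p,x[0],z) for x in c.astype(float)]); (x,y),r=cv2.minEnclosingCircle(q.astype(np.float32))
            print(n,t,round(m['score'],2),np.round(m['xy']),q.mean(0).round(1),(round(x,1),round(y,1)),round(r,1))
    if n=='side':
        for xy,z in (((272.7,227.3),0),((305,213.6),0),((280.9,178.2),10),((248.2,193.2),10)): print(at(p,xy,z).round(1))
    else:
        for xy,z in (((300.5,215.5),0),((301.5,178.2),0),((286.5,215),10)): print(at(p,xy,z).round(1))
```

```text
top coaster_top 0.69 [188. 178.] [630.1 340.1] (629.4, 340.6) 58.4
top lid_mid 0.87 [392. 218.] [ 482.2 -306.9] (482.8, -307.4) 65.7
top lid_mid 0.78 [288. 235.] [426.8  13.1] (427.7, 13.1) 33.4
top lid_mid 0.58 [332. 204.] [ 529.6 -123.2] (531.4, -122.8) 49.2
[506.1 -31.7]
[631.  -39.3]
[506.5  14. ]
side coaster_top 0.97 [223. 119.] [608.  510.3] (605.5, 511.5) 65.8
side coaster_top 0.65 [247. 144.] [620.  335.1] (627.0, 332.1) 64.4
side lid_mid 0.75 [294. 232.] [ 527.9 -127.2] (528.9, -126.8) 50.0
side lid_mid 0.73 [276. 179.] [585.4 100.5] (584.4, 136.4) 242.3
side lid_mid 0.63 [326. 311.] [ 465.7 -352.1] (467.5, -350.9) 64.2
side lid_mid 0.54 [244. 226.] [413.  -42.2] (413.2, -41.5) 34.7
[510.1 -30.4]
[626.7 -36.4]
[634.9 123.3]
[506.3 121. ]
```

```bash
python3 -m pendant '[[[-0.12,-0.13,-0.03,0,0,0,0.09],[-0.12,-0.13,-0.03,0,0,0,0.09],[-0.12,-0.13,-0.03,0,0,0,0.09],[-0.12,-0.13,-0.03,0,0,0,0.09],[-0.12,-0.13,-0.03,0,0,0,0.09]]]'
python3 -m pendant '[[[-0.12,-0.13,-0.03,0,0,0,0.09],[-0.12,-0.13,-0.03,0,0,0,0.09],[-0.12,-0.13,-0.03,0,0,0,0.09],[-0.12,-0.13,-0.03,0,0,0,0.09],[-0.12,-0.13,-0.03,0,0,0,0.09]]]'
python3 -m pendant '[[[-0.115,-0.127,-0.026,0,0,0,0.09],[-0.115,-0.127,-0.026,0,0,0,0.09],[-0.115,-0.127,-0.026,0,0,0,0.09],[-0.115,-0.127,-0.026,0,0,0,0.09],[-0.115,-0.127,-0.026,0,0,0,0.09]]]'
python3 -m pendant '[[[-0.1,-0.12,0,0,0,0,0.09],[-0.1,-0.12,0,0,0,0,0.09],[-0.1,-0.12,0,0,0,0,0.09],[-0.1,-0.12,0,0,0,0,0.09],[-0.1,-0.12,0,0,0,0,0.09]]]'
python3 -m pendant '[[[-0.09,-0.116,0,0,0,0,0.09],[-0.09,-0.116,0,0,0,0,0.09],[-0.09,-0.116,0,0,0,0,0.09],[-0.09,-0.116,0,0,0,0,0.09],[-0.09,-0.116,0,0,0,0,0.09]]]'
python3 - <<'E'
from h import *
p=snap('wrist'); save(p,'w1.png'); print(tool().round(2), p['W'].round(2))
for t,z in dict(platform=10,ramp_toe=0,candle_mid=40,lid_mid=95).items():
    for m in robot.mark_of(p,t)[:3]: print(t,round(m['score'],2),np.round(m['xy']),at(p,m['xy'],z).round(1))
E
```

```text
time_s: 1.92
tcp_pos: [231.2, 450.9, 244.8]
ee_rot: [-3.141, 0.001, 2.91]
contact_force: [1.4, 1.4, 0.8]
finger_gap: 90.0
grasp_force: 0.0
time_s: 2.33
tcp_pos: [318.7, 297.5, 274.9]
ee_rot: [3.141, 0.002, 2.91]
contact_force: [1.0, 0.5, 0.3]
finger_gap: 89.8
grasp_force: 0.0
time_s: 2.75
tcp_pos: [402.9, 146.6, 301.0]
ee_rot: [-3.141, 0.003, 2.908]
contact_force: [-0.1, 0.5, -0.8]
finger_gap: 90.1
grasp_force: 0.0
time_s: 3.17
tcp_pos: [472.3, 7.2, 299.8]
ee_rot: [-3.141, 0.001, 2.908]
contact_force: [-0.9, 0.5, -0.4]
finger_gap: 89.9
grasp_force: 0.0
time_s: 3.58
tcp_pos: [532.9, -125.6, 299.4]
ee_rot: [-3.141, 0.001, 2.909]
contact_force: [-0.3, 1.3, -0.0]
finger_gap: 90.0
grasp_force: 0.0
[[-9.7000e-01  2.3000e-01 -0.0000e+00  5.3184e+02]
 [ 2.3000e-01  9.7000e-01  0.0000e+00 -1.2354e+02]
 [ 0.0000e+00  0.0000e+00 -1.0000e+00  2.9938e+02]
 [ 0.0000e+00  0.0000e+00  0.0000e+00  1.0000e+00]] [[ 2.3000e-01 -9.4000e-01 -2.4000e-01  4.6785e+02]
 [ 9.7000e-01  2.3000e-01  6.0000e-02 -1.0998e+02]
 [ 0.0000e+00 -2.4000e-01  9.7000e-01  4.6946e+02]
 [ 0.0000e+00  0.0000e+00  0.0000e+00  1.0000e+00]]
platform 0.71 [369. 158.] [578.8  71. ]
ramp_toe 0.57 [309. 164.] [566.  -31.7]
ramp_toe 0.47 [255. 160.] [ 537.  -122.8]
candle_mid 0.29 [255. 160.] [ 530.8 -121.6]
lid_mid 0.77 [320.  83.] [442.7 -12.5]
lid_mid 0.76 [258. 163.] [ 527.5 -117.9]
lid_mid 0.71 [130. 166.] [ 490.1 -297.4]
```

View pics/w1.png

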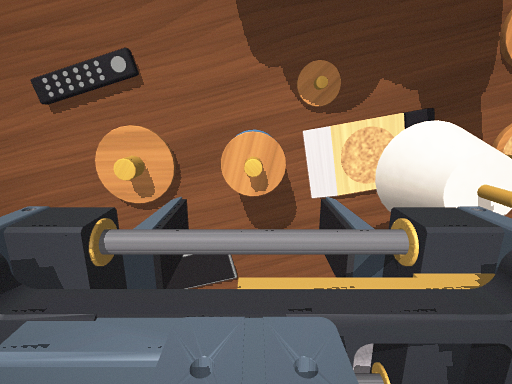

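The wrist view shows the lid at about (253,163), the knob at (253,167), the ramp corners at (304,131) and (316,198), and the platform corner at (405,114).

Run:
```python
from h import *
p=snap('wrist')
for xy,z in (((253.5,167),114),((253,163.5),88),((304,131),0),((316,198.5),0),((330,126),10),((342,195),10),((405,114),10),((369,155),10)): print(xy,at(p,xy,z).round(1))
for m in robot.masks_of(p,'lid_mid')[:3]:
    c=max(cv2.findContours(m['pixels'].astype(np.uint8),0,1)[0],key=len)
    q=np.array([at(p,x[0],88) for x in c.astype(float)]); print(m['xy'],cv2.minEnclosingCircle(q.astype(np.float32)))
im=p['image'][90:220,200:420]; cv2.imwrite('pics/w1c.png',cv2.resize(im[:,:,::-1],None,fx=3.6,fy=3.6,interpolation=2))
```

```text
(253.5, 167) [ 526.7 -119.6]
(253, 163.5) [ 526.  -120.2]
(304, 131) [504.6 -24. ]
(316, 198.5) [630.2 -24.9]
(330, 126) [505.7  18.7]
(342, 195) [631.   20.3]
(405, 114) [515.1 144.5]
(369, 155) [570.   76.9]
[319.1, 85.3] ((441.60772705078125, -12.297871589660645), 30.225418090820312)
[251.1, 160.8] ((529.1123657226562, -124.98876953125), 48.30342102050781)
[129.2, 163.4] ((490.19085693359375, -291.8267822265625), 59.73079299926758)
```

View pics/w1c.png

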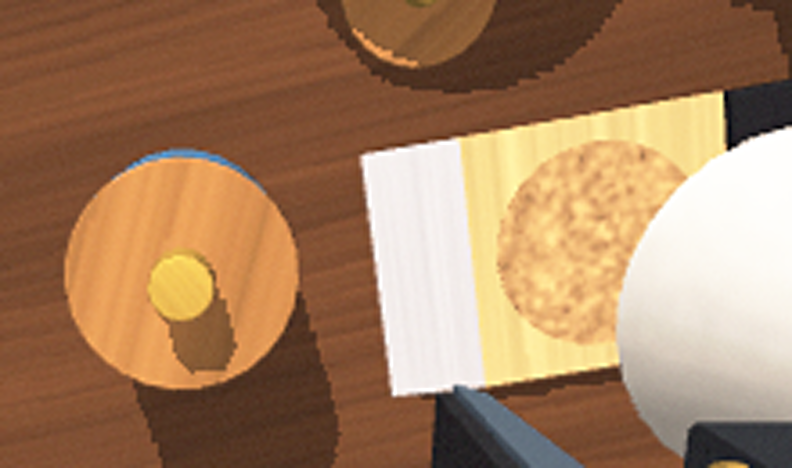

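Crop: lid centre (250.4,165.8), knob top (250.3,169.7). Ramp corners and disc are clear enough to fit the lamp pose.

Run:
```python
from h import *
from scipy.optimize import least_squares
p=snap('wrist')
print(at(p,(250.4,165.8),88),at(p,(250.3,169.7),114))
P=[((300.3,133.1),0,-107,62),((308.9,200.3),0,-107,-62),((328.1,128.3),10,-62,62),((334.7,196.9),10,-62,-62),((401.1,115),10,62,62),((366.7,157.5),10,0,0)]
W=np.array([at(p,a,z) for a,z,_,_ in P]); M=np.array([m[2:] for m in P])
f=lambda v:((M@np.array([[np.cos(v[2]),np.sin(v[2])],[-np.sin(v[2]),np.cos(v[2])]])+v[:2])-W).ravel()
r=least_squares(f,[570,80,1.5]); print(W.round(1),r.x.round(3),r.fun.reshape(-1,2).round(1)); print(tool()[:3,3])
```

```text
[ 528.60008015 -124.80036546] [ 529.543303   -124.89831435]
[[506.8 -31.1]
 [630.9 -38.5]
 [508.9  14.8]
 [631.8   6.7]
 [515.4 137.8]
 [573.6  72.3]] [574.079  72.393   1.516] [[-0.6  0. ]
 [-0.8  0.6]
 [-0.1 -0.9]
 [ 0.8  0.3]
 [ 0.2 -0.1]
 [ 0.5  0.1]]
[ 530.95052723 -121.29099374  300.16653908]
```

```bash
python3 -m pendant '[[[0.001,-0.003,0.04,0,0,0,0.06],[0.001,-0.003,0.08,0,0,0,0.06],[0.001,-0.003,0.12,0,0,0,0.06],[0.001,-0.003,0.155,0,0,0,0.06],[0.001,-0.003,0.17,0,0,0,0.06]]]' 10
python3 -m pendant '[[[0,0,0.01,0,0,0,0.06],[0,0,0.02,0,0,0,0.06],[0,0,0.03,0,0,0,0.06],[0,0,0.037,0,0,0,0.06],[0,0,0.037,0,0,0,0.06]]]'
python3 -m pendant '[[[0,0,0,0,0,0,0.04],[0,0,0,0,0,0,0.03],[0,0,0,0,0,0,0.02],[0,0,0,0,0,0,0.015],[0,0,0,0,0,0,0.015]]]' 12
python3 -m pendant '[[[0,0,0,0,0,0,0.015],[0,0,0,0,0,0,0.015],[0,0,0,0,0,0,0.015]]]' 12
```

```text
time_s: 4.4
tcp_pos: [527.3, -123.6, 126.1]
ee_rot: [3.141, -0.005, 2.912]
contact_force: [-0.2, 0.7, 0.1]
finger_gap: 60.7
grasp_force: 0.0
time_s: 4.82
tcp_pos: [529.3, -124.8, 92.2]
ee_rot: [3.142, -0.001, 2.912]
contact_force: [-1.5, -0.3, -0.3]
finger_gap: 60.1
grasp_force: 0.0
time_s: 5.23
tcp_pos: [529.7, -125.0, 93.3]
ee_rot: [-3.142, 0.001, 2.912]
contact_force: [-0.9, -0.1, -0.7]
finger_gap: 29.3
grasp_force: 0.0
time_s: 5.48
tcp_pos: [529.6, -124.9, 93.2]
ee_rot: [-3.142, 0.0, 2.912]
contact_force: [-0.9, 0.5, 5.7]
finger_gap: 25.6
grasp_force: 12.0
```

```bash
python3 -m pendant '[[[0,0,-0.005,0,0,0,0.015],[0,0,-0.012,0,0,0,0.015],[0,0,-0.03,0,0,0,0.015],[0,0,-0.06,0,0,0,0.015],[0,0,-0.1,0,0,0,0.015]]]' 20
python3 -m pendant '[[[0.01,0.01,-0.03,0,0,0,0.015],[0.03,0.035,-0.05,0,0,0,0.015],[0.055,0.06,-0.05,0,0,0,0.015],[0.08,0.09,-0.05,0,0,0,0.015],[0.1,0.115,-0.05,0,0,0,0.015]]]'
python3 -m pendant '[[[0.025,0.025,0,0,0,0,0.015],[0.05,0.055,0,0,0,0,0.015],[0.06,0.08,0,0,0,0,0.015],[0.067,0.115,0,0,0,0,0.015],[0.068,0.15,0,0,0,0,0.015]]]'
python3 -m pendant '[[[0.005,0.035,0,0,0,0,0.015],[0.01,0.075,0,0,0,0,0.015],[0.015,0.11,0,0,0,0,0.015],[0.018,0.145,0,0,0,0,0.015],[0.02,0.148,0,0,0,0,0.015]]]'
python3 -m pendant '[[[0,0,0,0,0,0,0.015],[0,0,0,0,0,0,0.015]]]'
python3 - <<'E'
from h import *
p=snap('wrist'); save(p,'w2.png'); print(tool()[:3,3].round(1))
for m in robot.masks_of(p,'coaster_top')[:4]:
    c=max(cv2.findContours(m['pixels'].astype(np.uint8),0,1)[0],key=len)
    q=np.array([at(p,x[0],12) for x in c.astype(float)]); print(m['score'],m['xy'],cv2.minEnclosingCircle(q.astype(np.float32)))
E
```

```text
time_s: 5.9
tcp_pos: [528.0, -124.4, 192.7]
ee_rot: [3.141, -0.004, 2.912]
contact_force: [0.6, -0.7, -0.4]
finger_gap: 25.8
grasp_force: 20.0
time_s: 6.32
tcp_pos: [456.7, 11.4, 243.8]
ee_rot: [3.141, 0.001, 2.911]
contact_force: [1.2, -0.2, -0.7]
finger_gap: 25.6
grasp_force: 20.0
time_s: 6.73
tcp_pos: [424.8, 172.8, 243.8]
ee_rot: [3.142, 0.0, 2.912]
contact_force: [1.0, -1.1, 0.8]
finger_gap: 25.5
grasp_force: 20.0
time_s: 7.15
tcp_pos: [441.0, 324.9, 243.3]
ee_rot: [3.139, 0.001, 2.914]
contact_force: [-0.6, -1.4, -1.7]
finger_gap: 25.3
grasp_force: 20.0
time_s: 7.32
tcp_pos: [440.1, 319.8, 243.0]
ee_rot: [-3.141, -0.0, 2.913]
contact_force: [0.0, -0.6, -0.4]
finger_gap: 25.3
grasp_force: 20.0
[440.2 319.3 243.1]
0.88 [398.6, 222.1] ((580.534912109375, 529.966552734375), 49.82024383544922)
0.56 [272.6, 276.0] ((632.0636596679688, 305.61968994140625), 8.703217506408691)
```

View pics/w2.png

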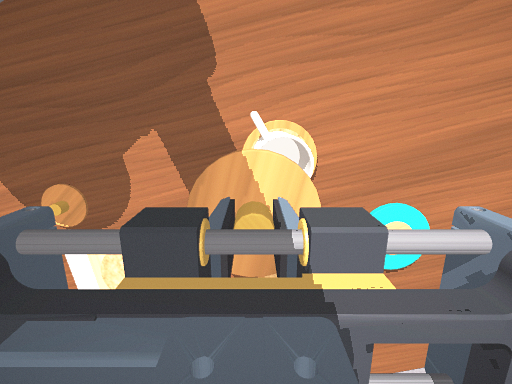

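```bash
python3 -m pendant '[[[-0.035,0.012,0,0,0,0,0.015],[-0.075,0.026,0,0,0,0,0.015],[-0.115,0.04,0.02,0,0,0,0.015],[-0.15,0.053,0.04,0,0,0,0.015],[-0.1795,0.063,0.06,0,0,0,0.015]]]'
python3 -m pendant '[[[0,0,0.03,0,0,0,0.015],[0,0,0.065,0,0,0,0.015],[0,0,0.1,0,0,0,0.015],[0,0,0.12,0,0,0,0.015],[0,0,0.125,0,0,0,0.015]]]'
python3 -m pendant '[[[0,0,0,0,0,0,0.015],[0,0,0,0,0,0,0.015]]]'
python3 - <<'E'
from h import *
print(tool()[:3,3].round(1))
for n,z in (('top',None),('side',None)):
    p=snap(n); save(p,n+'2.png')
    for t,z in (('coaster_top',12),('lid_mid',52)):
        for m in robot.masks_of(p,t)[:4]:
            c=max(cv2.findContours(m['pixels'].astype(np.uint8),0,1)[0],key=len)
            q=np.array([at(p,x[0],z) for x in c.astype(float)]); print(n,t,round(m['score'],2),np.round(m['xy']),cv2.minEnclosingCircle(q.astype(np.float32)))
a=cv2.imread('pics/top2.png')[130:230,140:240];b=cv2.imread('pics/side2.png')[90:190,200:300]
cv2.imwrite('pics/c2.png',cv2.resize(np.hstack([a,b]),None,fx=4,fy=4,interpolation=2))
E
```

```text
time_s: 7.83
tcp_pos: [630.6, 339.1, 184.2]
ee_rot: [3.141, 0.002, 2.91]
contact_force: [0.2, 0.7, -0.7]
finger_gap: 25.6
grasp_force: 20.0
time_s: 8.25
tcp_pos: [626.1, 337.9, 54.9]
ee_rot: [-3.138, -0.005, 2.91]
contact_force: [-0.6, 0.4, -1.1]
finger_gap: 25.6
grasp_force: 20.0
time_s: 8.42
tcp_pos: [629.0, 340.0, 60.5]
ee_rot: [3.141, 0.001, 2.911]
contact_force: [-0.2, 0.1, -0.0]
finger_gap: 25.3
grasp_force: 20.0
[629.  340.   60.5]
top coaster_top 0.65 [130. 186.] ((610.868408203125, 519.2971801757812), 61.24530029296875)
top lid_mid 0.95 [394. 218.] ((488.4028625488281, -314.8494567871094), 68.48121643066406)
top lid_mid 0.71 [291. 235.] ((429.8384704589844, 11.624850273132324), 33.857112884521484)
side coaster_top 0.82 [245. 148.] ((607.1292724609375, 326.9573974609375), 54.48638916015625)
side coaster_top 0.63 [222. 116.] ((603.7838745117188, 512.5060424804688), 63.5001335144043)
side lid_mid 0.75 [244. 134.] ((625.541015625, 338.80810546875), 49.568546295166016)
side lid_mid 0.71 [246. 225.] ((423.7078857421875, -23.421436309814453), 36.594791412353516)
```

View pics/c2.png

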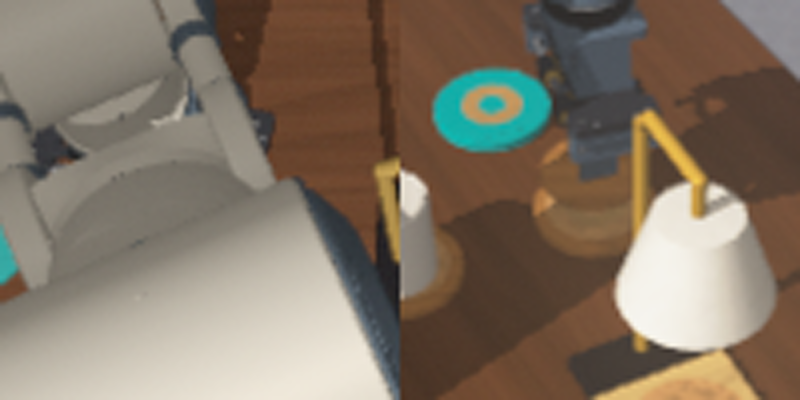

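The side crop shows the lid held above the empty coaster, roughly concentric with it. Lowering gently.

```bash
python3 -m pendant '[[[0,0,0.01,0,0,0,0.015],[0,0,0.02,0,0,0,0.015],[0,0,0.025,0,0,0,0.015],[0,0,0.027,0,0,0,0.015],[0,0,0.028,0,0,0,0.015]]]' 
python3 -m pendant '[[[0,0,0.001,0,0,0,0.015],[0,0,0.002,0,0,0,0.015],[0,0,0.0025,0,0,0,0.015],[0,0,0.0025,0,0,0,0.015]]]'
```

```text
time_s: 9.13
tcp_pos: [627.6, 340.2, 29.8]
ee_rot: [-3.141, -0.001, 2.912]
contact_force: [0.9, 0.6, -0.8]
finger_gap: 25.4
grasp_force: 20.0
time_s: 9.47
tcp_pos: [628.2, 340.5, 29.3]
ee_rot: [3.141, 0.001, 2.912]
contact_force: [-2.8, -0.9, 6.5]
finger_gap: 25.8
grasp_force: 20.0
```

```bash
python3 -m pendant '[[[0,0,0,0,0,0,0.028],[0,0,0,0,0,0,0.035],[0,0,0,0,0,0,0.05],[0,0,0,0,0,0,0.06],[0,0,0,0,0,0,0.06]]]' 
python3 -m pendant '[[[0,0,-0.01,0,0,0,0.06],[0,0,-0.03,0,0,0,0.06],[0,0,-0.07,0,0,0,0.06],[0,0,-0.11,0,0,0,0.06],[0,0,-0.15,0,0,0,0.06]]]'
python3 -m pendant '[[[0.03,-0.012,-0.03,0,0,0,0.06],[0.07,-0.025,-0.06,0,0,0,0.06],[0.11,-0.038,-0.065,0,0,0,0.06],[0.15,-0.051,-0.065,0,0,0,0.06],[0.1795,-0.063,-0.065,0,0,0,0.06]]]'
python3 - <<'E'
from h import *
print(tool()[:3,3].round(1))
for n in ('top','side'):
    p=snap(n); save(p,n+'3.png')
    for t,z in (('coaster_top',12),('lid_mid',24)):
        for m in robot.masks_of(p,t)[:4]:
            c=max(cv2.findContours(m['pixels'].astype(np.uint8),0,1)[0],key=len)
            q=np.array([at(p,x[0],z) for x in c.astype(float)]); print(n,t,round(m['score'],2),np.round(m['xy']),cv2.minEnclosingCircle(q.astype(np.float32)))
a=cv2.imread('pics/top3.png')[130:230,140:240];b=cv2.imread('pics/side3.png')[90:190,200:300]
cv2.imwrite('pics/c3.png',cv2.resize(np.hstack([a,b]),None,fx=4,fy=4,interpolation=2))
E
```

```text
time_s: 9.88
tcp_pos: [628.1, 340.4, 28.4]
ee_rot: [3.142, 0.0, 2.912]
contact_force: [-0.4, -0.5, 0.7]
finger_gap: 51.7
grasp_force: 0.0
time_s: 10.3
tcp_pos: [627.7, 340.2, 180.8]
ee_rot: [-3.141, -0.0, 2.912]
contact_force: [1.0, 1.2, 0.2]
finger_gap: 60.1
grasp_force: 0.0
time_s: 10.72
tcp_pos: [439.6, 320.1, 245.0]
ee_rot: [3.14, 0.002, 2.912]
contact_force: [-0.1, 0.7, 0.2]
finger_gap: 59.9
grasp_force: 0.0
[439.6 320.1 245. ]
top coaster_top 0.54 [128. 170.] ((662.02880859375, 536.7047119140625), 14.418144226074219)
top coaster_top 0.5 [197. 177.] ((631.76025390625, 334.3428955078125), 59.00370788574219)
top coaster_top 0.43 [267. 186.] ((616.8137817382812, 70.88228607177734), 66.74710845947266)
top lid_mid 0.97 [289. 233.] ((435.68597412109375, 9.47433090209961), 36.38618850708008)
top lid_mid 0.55 [394. 216.] ((495.2941589355469, -324.2491760253906), 69.3729476928711)
top lid_mid 0.54 [192. 175.] ((631.621337890625, 333.98150634765625), 46.118038177490234)
side coaster_top 0.88 [225. 117.] ((605.8596801757812, 509.76776123046875), 62.62650680541992)
side coaster_top 0.52 [244. 152.] ((602.9872436523438, 323.2344970703125), 55.67771530151367)
side lid_mid 0.93 [244. 228.] ((429.6732482910156, -6.199654579162598), 37.34078598022461)
side lid_mid 0.89 [248. 139.] ((626.3969116210938, 334.9673767089844), 48.60879135131836)
side lid_mid 0.81 [325. 308.] ((489.7854919433594, -332.5169982910156), 69.2657470703125)
side lid_mid 0.69 [274. 181.] ((613.207763671875, 185.25271606445312), 258.0791931152344)
```

View pics/c3.png

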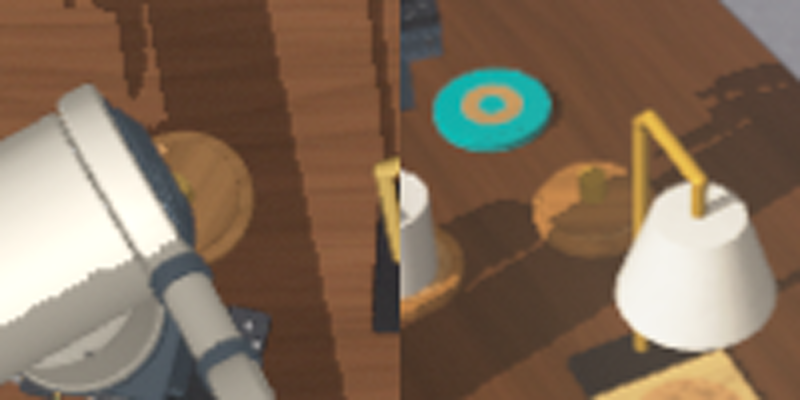

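The lid sits on the coaster in both views, though the arm partly hides it; I will check again later. Next I bring the tool behind the candle, turning it on the way.

```bash
python3 -m pendant '[[[-0.007,-0.04,0,0,0,0.12,0.076],[-0.014,-0.08,0,0,0,0.24,0.076],[-0.022,-0.12,0,0,0,0.36,0.076],[-0.029,-0.16,0,0,0,0.48,0.076],[-0.036,-0.197,0,0,0,0.6,0.076]]]'
python3 -m pendant '[[[-0.027,-0.024,0,0,0,0.12,0.076],[-0.054,-0.048,0,0,0,0.24,0.076],[-0.081,-0.072,0,0,0,0.36,0.076],[-0.108,-0.096,0,0,0,0.48,0.076],[-0.133,-0.1215,0,0,0,0.6,0.076]]]'
python3 -m pendant '[[[-0.035,0.014,0,0,0,0.05,0.076],[-0.07,0.028,0,0,0,0.1,0.076],[-0.105,0.042,0,0,0,0.15,0.076],[-0.14,0.056,0,0,0,0.196,0.076],[-0.172,0.0705,0,0,0,0.196,0.076]]]'
python3 -m pendant '[[[0,0,0,0,0.12,0,0.076],[0,0,0,0,0.24,0,0.076],[0,0,0,0,0.36,0,0.076],[0,0,0,0,0.48,0,0.076],[0,0,0,0,0.6,0,0.076]]]'
python3 -m pendant '[[[0,0,0,0,0.1,0,0.076],[0,0,0,0,0.1,0,0.076],[0,0,0,0,0.1,0,0.076]]]'
python3 - <<'E'
from h import *
s=robot.observe(); print(s['joint_positions'].round(2)); print(tool(s).round(3))
for n in ('top','side'):
    p=snap(n)
    for t,z in (('coaster_top',12),('lid_mid',24),('candle_mid',80)):
        for m in robot.masks_of(p,t)[:4]:
            c=max(cv2.findContours(m['pixels'].astype(np.uint8),0,1)[0],key=len)
            q=np.array([at(p,x[0],z) for x in c.astype(float)]); print(n,t,round(m['score'],2),np.round(m['xy']),cv2.minEnclosingCircle(q.astype(np.float32)))
E
```

```text
time_s: 11.43
tcp_pos: [432.0, 118.1, 243.5]
ee_rot: [3.141, 0.0, 2.305]
contact_force: [1.2, -0.5, 0.0]
finger_gap: 76.0
grasp_force: 0.0
time_s: 11.85
tcp_pos: [432.6, -62.6, 243.6]
ee_rot: [3.141, 0.0, 1.705]
contact_force: [1.6, 0.2, 0.1]
finger_gap: 75.8
grasp_force: 0.0
time_s: 12.27
tcp_pos: [526.8, -223.7, 243.2]
ee_rot: [3.141, 0.0, 1.511]
contact_force: [0.2, 0.7, 0.3]
finger_gap: 75.6
grasp_force: 0.0
time_s: 12.68
tcp_pos: [526.3, -222.5, 243.9]
ee_rot: [3.138, -0.604, 1.517]
contact_force: [1.1, 0.2, -0.9]
finger_gap: 76.4
grasp_force: 0.0
time_s: 12.93
tcp_pos: [525.4, -222.2, 241.7]
ee_rot: [-3.139, -0.699, 1.512]
contact_force: [0.5, 0.6, 0.9]
finger_gap: 76.1
grasp_force: 0.0
[-0.81  0.62  1.26  0.5   1.76 -0.78]
[[ 4.50000e-02  9.98000e-01  3.60000e-02  5.25393e+02]
 [ 7.64000e-01 -5.70000e-02  6.43000e-01 -2.22231e+02]
 [ 6.44000e-01 -2.00000e-03 -7.65000e-01  2.41729e+02]
 [ 0.00000e+00  0.00000e+00  0.00000e+00  1.00000e+00]]
top coaster_top 0.87 [133. 186.] ((610.8094482421875, 517.777099609375), 60.62651824951172)
top coaster_top 0.77 [197. 186.] ((630.17279052
[... 262 characters left out ...]
287475585938, -107.92105102539062), 53.99012756347656)
top candle_mid 0.41 [269. 191.] ((565.4028930664062, 77.19998168945312), 122.87744903564453)
top candle_mid 0.25 [269. 186.] ((598.1339721679688, 71.6931381225586), 63.52723693847656)
side lid_mid 0.88 [244. 228.] ((427.6652526855469, -4.903143405914307), 34.68735122680664)
side lid_mid 0.7 [327. 309.] ((490.65301513671875, -333.038818359375), 69.92068481445312)
side lid_mid 0.42 [263. 201.] ((516.7466430664062, 63.68423843383789), 110.88540649414062)
side candle_mid 0.93 [290. 245.] ((498.2641906738281, -144.41802978515625), 61.86145782470703)
side candle_mid 0.49 [260. 201.] ((492.99871826171875, 23.325485229492188), 102.7189712524414)
```

```bash
python3 -m pendant '[[[-0.022,0,0.026,0,0,0,0.076],[-0.045,0,0.054,0,0,0,0.076],[-0.07,0,0.083,0,0,0,0.076],[-0.09,0,0.107,0,0,0,0.076],[-0.1,0,0.119,0,0,0,0.076]]]'
python3 -m pendant '[[[-0.01,0,0.012,0,0,0,0.076],[-0.02,0,0.024,0,0,0,0.076],[-0.03,0,0.036,0,0,0,0.076],[-0.037,0,0.044,0,0,0,0.076],[-0.0397,0,0.047,0,0,0,0.076]]]'
python3 -m pendant '[[[0,0,0,0,0,0,0.076],[0,0,0,0,0,0,0.076]]]'
python3 - <<'E'
from h import *
print(tool().round(3))
for n in ('top','side'):
    p=snap(n); save(p,n+'4.png')
    for m in robot.mark_of(p,'candle_mid')[:2]: print(n,m['score'],at(p,m['xy'],40))
a=cv2.imread('pics/top4.png')[150:250,260:380];b=cv2.imread('pics/side4.png')[170:270,230:350]
cv2.imwrite('pics/c4.png',cv2.resize(np.hstack([a,b]),None,fx=3.3,fy=3.3,interpolation=2))
E
```

```text
time_s: 13.75
tcp_pos: [524.4, -219.0, 85.0]
ee_rot: [-3.138, -0.702, 1.514]
contact_force: [-0.2, 1.1, -1.4]
finger_gap: 76.0
grasp_force: 0.0
time_s: 14.17
tcp_pos: [525.2, -220.1, 25.2]
ee_rot: [-3.141, -0.7, 1.515]
contact_force: [-0.5, 1.4, 0.5]
finger_gap: 76.0
grasp_force: 0.0
time_s: 14.33
tcp_pos: [525.6, -220.4, 26.8]
ee_rot: [3.141, -0.7, 1.516]
contact_force: [0.7, -0.3, 0.0]
finger_gap: 76.1
grasp_force: 0.0
[[ 4.20000e-02  9.98000e-01  3.60000e-02  5.25598e+02]
 [ 7.64000e-01 -5.50000e-02  6.43000e-01 -2.20412e+02]
 [ 6.44000e-01  0.00000e+00 -7.65000e-01  2.68460e+01]
 [ 0.00000e+00  0.00000e+00  0.00000e+00  1.00000e+00]]
top 0.86 [ 518.32827569 -115.47147582]
side 0.56 [ 522.39391861 -125.50537027]
```

View pics/c4.png

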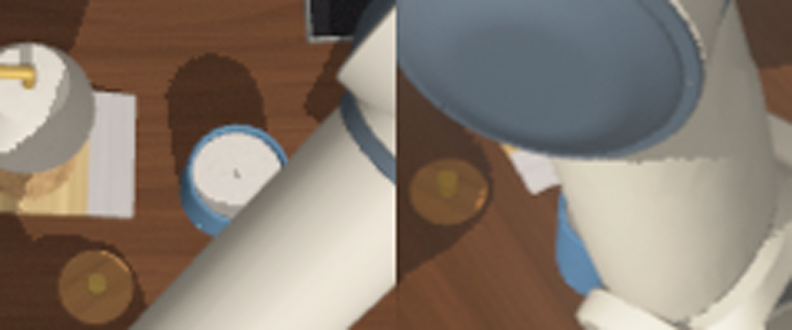

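The candle is still where it was, with its wick at about (331,202) full-frame in the top view. The fingers are behind it; closing the gap, then pushing gently.

```bash
python3 -m pendant '[[[0.01,0,0.0085,0,0,0,0.076],[0.02,0,0.017,0,0,0,0.076],[0.028,0,0.0235,0,0,0,0.076],[0.034,0,0.0287,0,0,0,0.076],[0.0382,0,0.0322,0,0,0,0.076]]]'
python3 -m pendant '[[[0.002,0,0.0016,0,0,0,0.076],[0.004,0,0.0033,0,0,0,0.076],[0.006,0,0.005,0,0,0,0.076],[0.0075,0,0.0065,0,0,0,0.076],[0.0075,0,0.0065,0,0,0,0.076]]]'
python3 - <<'E'
from h import *
T=tool(); print(T[:3,3].round(1))
p=snap('top'); save(p,'top5.png')
print(at(p,(331.5,202.4),66))
for m in robot.masks_of(p,'candle_mid')[:1]: print(m['xy'],m['score'])
for n in ('wrist',):
    p=snap(n); save(p,'w5.png')
a=cv2.imread('pics/top5.png')[150:250,260:380];b=cv2.imread('pics/w5.png')
cv2.imwrite('pics/c5.png',np.hstack([cv2.resize(a,(360,300),interpolation=2),cv2.resize(b,(400,300))]))
E
```

```text
time_s: 14.95
tcp_pos: [528.0, -168.6, 26.6]
ee_rot: [-3.141, -0.7, 1.517]
contact_force: [1.1, 1.4, 0.1]
finger_gap: 76.2
grasp_force: 0.0
time_s: 15.37
tcp_pos: [528.8, -160.5, 26.3]
ee_rot: [3.141, -0.7, 1.516]
contact_force: [-1.0, -1.8, 1.5]
finger_gap: 75.8
grasp_force: 1.6
[ 528.8 -160.5   26.3]
[ 533.01730339 -123.87700004]
[326.0, 200.6] 0.9
```

View pics/c5.png

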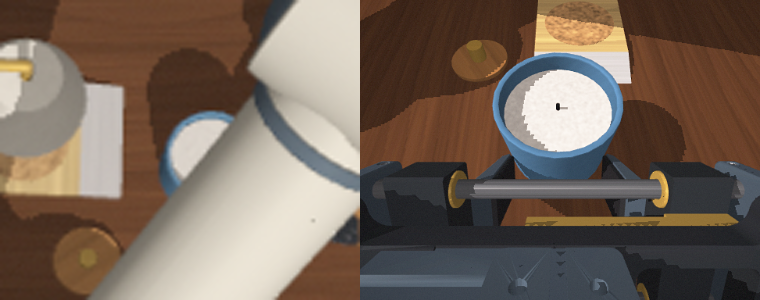

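The wrist view shows the candle (wick at about 560,107 of the crop) seated symmetrically between both fingers, with the ramp and platform ahead and to the right. Now the diagonal push, followed by a numeric check of the rim.

```bash
cat >> h.py <<'E'
from scipy.optimize import least_squares
def candle(z=80,p=None):
    p=p or snap('wrist'); h=cv2.cvtColor(p['image'],cv2.COLOR_RGB2HSV)
    m=((h[...,0]>98)&(h[...,0]<118)&(h[...,1]>110)&(h[...,2]>50)).astype(np.uint8); m[250:]=0
    c=max(cv2.findContours(m,0,1)[0],key=cv2.contourArea)[:,0].astype(float)
    x0,x1=c[:,0].min(),c[:,0].max(); w=(x1-x0)/2; top=c[:,1].min()
    c=c[c[:,1]<top+0.6*w]
    q=np.array([at(p,x,z) for x in c])
    r=least_squares(lambda v:np.hypot(*(q-v).T)-48,q.mean(0)+[0,-20],loss='soft_l1')
    P=np.array([574.1,72.4]);u=np.array([.0548,.9985]);n=np.array([-.9985,.0548])
    T=tool(); f=lambda w:(round((w-P)@u,1),round((w-P)@n,1))
    print('px',x0,x1,top,'candle local',f(r.x),'rms',np.sqrt(np.mean(r.fun**2)).round(2),'tcp local',f(T[:2,3]),'z',T[2,3].round(1))
    return p
E
python3 -c "
from h import *
candle()"
python3 -m pendant '[[[0.003,0.0032,0.0023,0,0,0,0.076],[0.0055,0.0064,0.0046,0,0,0,0.076],[0.0083,0.0096,0.007,0,0,0,0.076],[0.011,0.0128,0.0093,0,0,0,0.076],[0.0138,0.016,0.0116,0,0,0,0.076]]]'
python3 -c "
from h import *
p=candle(); save(p,'w6.png')"
```

```text
px 170.0 336.0 68.0 candle local (np.float64(-198.7), np.float64(31.9)) rms 0.57 tcp local (np.float64(-235.2), np.float64(32.5)) z 26.2
time_s: 15.98
tcp_pos: [545.8, -142.9, 26.2]
ee_rot: [-3.141, -0.7, 1.516]
contact_force: [-3.7, -3.0, 2.5]
finger_gap: 75.9
grasp_force: 2.5
px 169.0 335.0 68.0 candle local (np.float64(-180.2), np.float64(16.3)) rms 0.58 tcp local (np.float64(-215.9), np.float64(15.9)) z 26.3
```

```bash
python3 -m pendant '[[[0.003,0.0032,0.0023,0,0,0,0.076],[0.0055,0.0064,0.0046,0,0,0,0.076],[0.0083,0.0096,0.007,0,0,0,0.076],[0.011,0.0128,0.0093,0,0,0,0.076],[0.0138,0.016,0.0116,0,0,0,0.076]]]'
python3 -c "
from h import *
candle()"
python3 -m pendant '[[[0.0038,0,0.0032,0,0,0,0.076],[0.0077,0,0.0064,0,0,0,0.076],[0.0115,0,0.0097,0,0,0,0.076],[0.0153,0,0.0129,0,0,0,0.076],[0.0191,0,0.0161,0,0,0,0.076]]]'
python3 -c "
from h import *
candle()"
```

```text
time_s: 16.45
tcp_pos: [562.9, -125.8, 26.3]
ee_rot: [-3.141, -0.7, 1.516]
contact_force: [-3.0, -3.5, 1.1]
finger_gap: 76.0
grasp_force: 2.4
px 169.0 335.0 68.0 candle local (np.float64(-162.3), np.float64(0.1)) rms 0.5 tcp local (np.float64(-197.9), np.float64(-0.1)) z 26.3
time_s: 16.92
tcp_pos: [564.7, -101.7, 26.5]
ee_rot: [3.139, -0.699, 1.516]
contact_force: [0.0, -9.2, 5.7]
finger_gap: 76.2
grasp_force: 4.4
px 168.0 337.0 66.0 candle local (np.float64(-135.9), np.float64(-1.0)) rms 0.43 tcp local (np.float64(-173.4), np.float64(0.0)) z 26.6
```

```bash
python3 -m pendant '[[[0.0038,0,0.0032,0,0,0,0.076],[0.0077,0,0.0064,0,0,0,0.076],[0.0115,0,0.0097,0,0,0,0.076],[0.0153,0,0.0129,0,0,0,0.076],[0.0191,0,0.0161,0,0,0,0.076]]]'
python3 -c "
from h import *
candle(83)"
python3 -m pendant '[[[0.0038,0,0.0032,0,0,0,0.076],[0.0077,0,0.0064,0,0,0,0.076],[0.0115,0,0.0097,0,0,0,0.076],[0.0153,0,0.0129,0,0,0,0.076],[0.0191,0,0.0161,0,0,0,0.076]]]'
python3 -c "
from h import *
candle(85)"
```

```text
time_s: 17.38
tcp_pos: [566.3, -77.0, 26.6]
ee_rot: [3.139, -0.699, 1.516]
contact_force: [-0.9, -8.8, 6.3]
finger_gap: 76.2
grasp_force: 4.8
px 167.0 339.0 62.0 candle local (np.float64(-111.5), np.float64(-1.3)) rms 0.79 tcp local (np.float64(-148.5), np.float64(-0.1)) z 26.7
time_s: 17.85
tcp_pos: [567.6, -51.9, 26.6]
ee_rot: [3.139, -0.699, 1.516]
contact_force: [0.2, -10.9, 7.3]
finger_gap: 75.8
grasp_force: 5.7
px 165.0 341.0 59.0 candle local (np.float64(-86.5), np.float64(-1.2)) rms 0.94 tcp local (np.float64(-123.5), np.float64(-0.1)) z 26.7
```

```bash
python3 -m pendant '[[[0.0041,0,0.0029,0,0,0,0.076],[0.0082,0,0.0058,0,0,0,0.076],[0.0122,0,0.0088,0,0,0,0.076],[0.0163,0,0.0117,0,0,0,0.076],[0.0204,0,0.0146,0,0,0,0.076]]]'
python3 -c "
from h import *
candle(86)"
python3 -m pendant '[[[0.0033,0,0.0018,0,0,0,0.076],[0.0067,0,0.0037,0,0,0,0.076],[0.01,0,0.0055,0,0,0,0.076],[0.0134,0,0.0074,0,0,0,0.076],[0.0167,0,0.0092,0,0,0,0.076]]]'
python3 -c "
from h import *
p=candle(90);save(p,'w7.png')"
```

```text
time_s: 18.32
tcp_pos: [569.0, -26.8, 28.7]
ee_rot: [3.139, -0.699, 1.516]
contact_force: [0.9, -6.2, 4.7]
finger_gap: 75.9
grasp_force: 4.9
px 166.0 340.0 58.0 candle local (np.float64(-57.9), np.float64(-1.3)) rms 0.29 tcp local (np.float64(-98.3), np.float64(-0.0)) z 28.7
time_s: 18.78
tcp_pos: [568.9, -7.2, 31.9]
ee_rot: [-3.141, -0.7, 1.515]
contact_force: [0.6, -2.2, -2.6]
finger_gap: 75.8
grasp_force: 2.7
px 167.0 339.0 61.0 candle local (np.float64(-41.5), np.float64(-0.1)) rms 0.33 tcp local (np.float64(-79.2), np.float64(0.9)) z 32.1
```

```bash
python3 -m pendant '[[[0.0043,0,0.0026,0,0,0,0.076],[0.0087,0,0.0052,0,0,0,0.076],[0.013,0,0.0078,0,0,0,0.076],[0.0174,0,0.0104,0,0,0,0.076],[0.0217,0,0.013,0,0,0,0.076]]]'
python3 -m pendant '[[[0,0,0,0,0,0,0.076],[0,0,0,0,0,0,0.076]]]'
python3 -c "
from h import *
p=candle(90)
p=snap('side'); save(p,'side7.png'); candle(90,p)"
```

```text
time_s: 19.25
tcp_pos: [570.5, 17.8, 36.1]
ee_rot: [-3.142, -0.7, 1.516]
contact_force: [0.8, -2.9, -1.5]
finger_gap: 76.1
grasp_force: 1.6
time_s: 19.42
tcp_pos: [570.4, 17.7, 36.2]
ee_rot: [-3.142, -0.7, 1.516]
contact_force: [0.7, -0.3, -0.3]
finger_gap: 76.2
grasp_force: 0.0
px 170.0 336.0 67.0 candle local (np.float64(-17.1), np.float64(-0.2)) rms 0.59 tcp local (np.float64(-55.1), np.float64(0.6)) z 36.1
px 401.0 487.0 40.0 candle local (np.float64(311.7), np.float64(-996.6)) rms 55.33 tcp local (np.float64(-55.2), np.float64(0.6)) z 36.1
```

```bash
python3 -m pendant '[[[0.0034,0,0.0028,0,0,0,0.076],[0.0067,0,0.0057,0,0,0,0.076],[0.01,0,0.0085,0,0,0,0.076],[0.0122,0,0.0103,0,0,0,0.076],[0.0134,0,0.0113,0,0,0,0.076]]]'
python3 -m pendant '[[[0,0,0,0,0,0,0.076],[0,0,0,0,0,0,0.076]]]'
python3 -c "
from h import *
p=candle(90)"
python3 -m pendant '[[[-0.002,0,-0.0017,0,0,0,0.076],[-0.008,0,-0.0065,0,0,0,0.076],[-0.025,0,-0.021,0,0,0,0.076],[-0.05,0,-0.042,0,0,0,0.076],[-0.075,0,-0.063,0,0,0,0.076]]]'
python3 -m pendant '[[[-0.025,0,-0.021,0,0,0,0.076],[-0.05,0,-0.042,0,0,0,0.076],[-0.05,0,-0.075,0,0,0,0.076],[-0.05,0,-0.11,0,0,0,0.076],[-0.05,0,-0.11,0,0,0,0.076]]]'
python3 - <<'E'
from h import *
p=snap('wrist'); save(p,'w8.png')
try: candle(90,p)
except Exception as e: print(e)
s=snap('side'); save(s,'side8.png'); t=snap('top'); save(t,'top8.png')
for q,n in ((s,'s'),(t,'t'),(p,'w')):
    for m in robot.mark_of(q,'candle_mid')[:2]: print(n,m['score'],at(q,m['xy'],50))
cr=lambda q,y,x:cv2.resize(q['image'][y:y+130,x:x+130,::-1],(390,390),interpolation=2)
cv2.imwrite('pics/c8.png',np.hstack([cr(s,130,200),cv2.resize(p['image'][:,:,::-1],(410,390))]))
E
```

```text
time_s: 19.93
tcp_pos: [571.4, 35.2, 36.0]
ee_rot: [-3.142, -0.7, 1.516]
contact_force: [0.1, -3.6, 0.3]
finger_gap: 76.1
grasp_force: 1.6
time_s: 20.1
tcp_pos: [571.4, 35.0, 36.0]
ee_rot: [-3.141, -0.7, 1.516]
contact_force: [0.1, -0.8, 0.6]
finger_gap: 76.1
grasp_force: 0.5
px 170.0 336.0 112.0 candle local (np.float64(-24.2), np.float64(-0.4)) rms 6.07 tcp local (np.float64(-37.6), np.float64(0.7)) z 36.0
time_s: 20.57
tcp_pos: [565.5, -64.3, 35.9]
ee_rot: [-3.141, -0.7, 1.517]
contact_force: [0.5, -1.1, 0.2]
finger_gap: 75.7
grasp_force: 0.0
time_s: 20.98
tcp_pos: [561.5, -178.0, 91.3]
ee_rot: [3.135, -0.696, 1.517]
contact_force: [0.2, -0.8, -0.1]
finger_gap: 76.2
grasp_force: 0.0
px 227.0 283.0 30.0 candle local (np.float64(-97.5), np.float64(-4.5)) rms 6.37 tcp local (np.float64(-248.3), np.float64(-0.4)) z 89.5
s 0.56 [580.07715318  78.04335938]
s 0.39 [564.16823412  54.81220212]
t 0.54 [557.60571128  85.14263087]
w 0.72 [576.5192224   74.09398476]
```

View pics/c8.png

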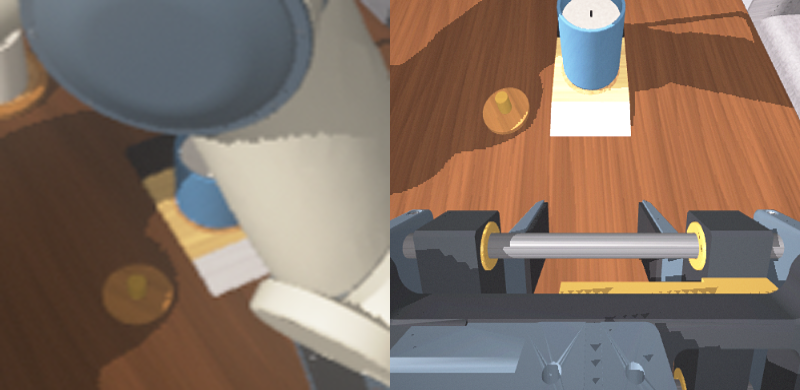

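The candle stands upright on the platform, with wood margin visible on both sides and in front. I'll measure that margin numerically.

Run:
```python
from h import *
p=snap('wrist'); im=p['image']; h=cv2.cvtColor(im,cv2.COLOR_RGB2HSV)
m=((h[...,0]>98)&(h[...,0]<118)&(h[...,1]>110)); m[150:]=0; m[:,:200]=0; m[:,310:]=0
P=np.array([574.1,72.4]);u=np.array([.0548,.9985]);n=np.array([-.9985,.0548])
f=lambda px,z:((at(p,px,z)-P)@u,(at(p,px,z)-P)@n)
ys,xs=np.nonzero(m); col=range(232,273,4); q=[]
for c in col:
    y=ys[xs==c].max()+.5; q.append(at(p,(c,y),10))
q=np.array(q); r=least_squares(lambda v:np.hypot(*(q-v).T)-48,P); print('base centre local',(r.x-P)@u,(r.x-P)@n,r.fun.round(1))
for c in (235,252,268): # ramp/platform edge
    s=h[85:125,c,1].astype(int); k=np.argmin(np.diff(s[4:]))+89; print('edge',c,k,f((c,k+.5),10), 'jar bottom',f((c,ys[xs==c].max()+.5),10))
for y in (92,97): 
    w=np.nonzero((h[y,200:310,0]>18)&(h[y,200:310,0]<30)&(h[y,200:310,2]>150))[0]; print('row',y,w.min()+200,w.max()+200,f((w.min()+200,y),10),f((w.max()+200,y),10))
```

```text
base centre local 5.5014132488512235 -1.1489916745625568 [-0.4 -0.4  0.5  0.5 -0.6  0.5  0.5 -0.7  0.3  0.3 -0.6]
edge 235 102 (np.float64(-63.15687248937361), np.float64(22.98695341916124)) jar bottom (np.float64(-35.845458957947606), np.float64(23.783975288366033))
edge 252 95 (np.float64(-51.50293132778422), np.float64(1.7880796829130101)) jar bottom (np.float64(-42.914066726164684), np.float64(1.7945630800182462))
edge 268 93 (np.float64(-48.141609574672195), np.float64(-18.571065782443977)) jar bottom (np.float64(-39.475979182110265), np.float64(-18.79637649940288))
row 92 207 299 (np.float64(-45.36657079351596), np.float64(59.26991857968589)) (np.float64(-45.661995711153345), np.float64(-58.21422472620989))
row 97 204 302 (np.float64(-53.8915600932049), np.float64(62.41107582712573)) (np.float64(-54.198988102485615), np.float64(-61.337047482164984))
```

```bash
python3 -c "
from plant import robot
print(robot.finish_job())"
```

```text
the job is handed in; nothing more can be done
None
```

I've handed the job in after about 21 s of robot time: the lid lies knob up on the empty coaster, about 1 mm off centre, and the candle stands on the lamp's platform, between about 2 mm short and 6 mm past its centre lengthwise (14 mm allowed), with force readings that never suggested a knock on the shade and no move meant to touch the mug, phone or remote, though I did not re-measure those afterwards.

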